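# Sort a repair job's parts into the bench trays

### The arm

A 6-joint arm with a two-finger parallel gripper is mounted at the origin on the work surface. World frame = base frame: x ahead of the robot, y to its left, z up, the work surface at z = 0. Lengths are in m, angles in rad, forces in N, time in s.
With the tool pointing down it reaches from about 0.375 to 0.925 m from the base axis. Payload 5.7 kg.
Tool frame: the origin (TCP) lies at the very end of the fingers, on their centre line; the grasp point (between the pads) lies 19 mm behind it (tcp_to_grasp is the distance from the TCP to the grasp point, in m); z points along the fingers, y is the direction in which the jaws open and shut (so a half turn about z gives the same grasp; the last joint's range is limited). The gripper opens to 88 mm and grips with 3 to 60 N. Pads are 20 mm wide; open, the fingers measure 115 mm over their backs; the gripper's body (75 mm by 178 mm) begins 61 mm behind the grasp point.
Start: joints at [-1.421, 0.359, 1.51, -0, 1.272, -0.115], TCP at [0.157, -0.579, 0.223] pointing down, gripper open.
Joint ranges: [-2.97, 2.97], [-1.01, 2.36], [0.21, 2.38], [-0.96, 4.11], [0.2, 2.71], [-2.98, 2.98]. Speed limits (rad/s): [2.39, 2.39, 3.14, 3.14, 3.14, 3.14].

### API

Orientations are given as a unit quaternion [x, y, z, w].
In Python, from station import * gives the robot as it stands.
- The arm moves only by the tool jog_arm, never from a script. Its argument "moves" is a list of rows, each an object of numbers: "tx", "ty", "tz": the shift along the tool's x, y, z in units of 30 mm (1.0 is 30 mm); "rx", "ry", "rz": the turn, a rotation vector about the tool's x, y, z in units of 8 degrees (1.0 is 8 degrees); "gripper": the closure in counts, from 0 (fully open) to 255 (shut). A call has 1 to 5 rows; each row is the pose to reach, as a shift and turn from the pose commanded when the call began, along the tool's axes at that moment; what a row does not reach only later rows make up. A row lasts 1/10 s, in which the tool goes at most 50 mm and 8.59 degrees, less where a joint would pass 70% of its speed; a pose out of reach is approached as far as the arm can. A call with a gripper value outside its range is refused whole. The fingers move at their own pace and stop on an object; the grip force is fixed at half the most. Time passes only in rows, so rows that repeat a pose let the fingers close. It gives the time, the measured TCP pose, the force and the opening at its end, in the units of the state.
- observe(): the state, without advancing time (a new reading comes with each control period).
- get_image(name): name is "scene" or "side" or "wrist"; returns (picture, depth): 480x640x3 uint8, blue, green, red; 480x640 float32, m along the optical axis (not along the pixel's ray), 0 where there is no reading.
- camera_info(name): a dict with "fx", "fy", "cx", "cy" (pixels), "distortion" ([k1, k2, p1, p2, k3] as OpenCV has them; the pictures are not rectified), "origin" and "attitude" of the camera in the world; the wrist camera has in their place "tool_from_camera" (4x4, takes a point from camera to tool coordinates, whose origin is the TCP and whose axes are the flange's). Camera axes: x right, y up, looking along -z (the intrinsics and any distortion apply to the point x, -y, -z); pixel columns grow to the right and rows downward; lengths in m; the calibration is good to about 2 mm. A picture is of the moment at which its call begins: read the wrist's pose just before it. camera_info takes no time and is no camera call.
- job_done(): hands the job in, once; it reports no verdict.
Trained networks look in the newest picture that a camera, given by its name, has taken for a name from the list of things; names that differ only in an ending like _2 or _b are one class to them, and where a whole thing is asked for, a point or a joint stands for the part that bears it (a point fixed in the world has none). Each returns a list of dicts, best first, with "confidence" (0 to 1); they miss things now and then, are a little off and sometimes report something else, mostly with a low value. They report only what shows in the picture. A call takes as long as a camera call.
- spot_in(camera, thing): "xyz" ([x, y, z] in m, in world coordinates, good to about 4 mm: the middle of the surface that is visible of it).
- trace(camera, thing): "pixels" (480x640 bool, what is visible of it).
The state is a dict: "t": time; "qpos": joint angles; "qd": joint speeds; "joint_efforts": joint torques, N m; "tool_pos": TCP position; "orientation": TCP orientation; "contact_force": force on the tool from outside, world axes, zero at the start; "moment": the same for the moment, N m; "grip_width": opening from 0.0 (shut) to 1.0 (fully open).
Only numpy, scipy, OpenCV 4.12 (cv2) and the standard library are available. Lean on these libraries where they do the work, as an engineer would, in place of code of your own. Each camera call takes 0.05 s, during which the arm holds its last target.

### The job

Clear the mixed parts on the repair bench into their trays: stand both lenses upright as found in the tray with the two square bays, one lens to a bay, lay the two battery packs flat in the tray with the two smaller oblong bays, one pack to a bay, and lay the lens cap flat in the round steel dish. Everything must sit right down on the floor of its bay or dish; which of the two bays is up to you. Set the lenses down without dropping or tipping them, and leave the camera and the rubber blower bulb where they are.

Things in the scene. Friction and masses are not known exactly. Their poses are not given: they have to be found in the camera images.
- prime: Short, wide camera lens standing upright, glass up: black cylinder 62 mm in diameter, 42 mm high, 0.16 to 0.29 kg. Grasp it across the diameter. Origin: centre of its underside, z up, resting on the bench at the start.
- zoom: Tall, slimmer camera lens standing upright, glass up: black cylinder 58 mm in diameter, 88 mm high, 0.25 to 0.45 kg. Grasp it across the diameter. Origin: centre of its underside, z up, resting on the bench at the start.
- battery_a: Grey camera battery pack lying flat with a pale label and brass contacts on top: block 58 mm (its x) by 38 mm (its y) by 22 mm high, 60 to 105 g, turned at most 0.7 rad from world x. Best grasped across its y. Origin: centre of its underside, z up, resting on the bench at the start.
- battery_b: A second battery pack, identical to battery_a. Origin: centre of its underside, z up, resting on the bench at the start.
- cap: Black rear lens cap lying flat: solid disc 56 mm in diameter, 18 mm high, with a grey recess and a thin bar across its top; 20 to 40 g. Origin: centre of its underside, z up, resting on the bench at the start.
- lens_tray: Fixed shallow white tray, two square bays side by side along its y. Outside 98 (x) by 192 mm (y). Grey floor 3 mm above its underside; rim and the divider across its middle 4 mm thick, tops 12 mm above the underside. Each bay 90 (x) by 90 mm (y) inside; bay centres at y = +47 and -47 mm, x = 0. Origin: centre of its underside, on the bench; yaw within 0.15 rad of world axes.
- battery_tray: Fixed shallow white tray, two oblong bays side by side along its y. Outside 88 (x) by 152 mm (y). Grey floor 3 mm above its underside; rim and the divider across its middle 4 mm thick, tops 10 mm above the underside. Each bay 80 (x) by 70 mm (y) inside; bay centres at y = +37 and -37 mm, x = 0. Origin: centre of its underside, on the bench; yaw within 0.15 rad of world axes.
- dish: Fixed round shallow steel dish, 100 mm across outside at the rim, 88 mm across inside at the floor, rim 10 mm above the bench, floor 3 mm above the bench. Origin: centre of its underside, on the bench.
- camera: Bystander, leave alone: black camera body without lens, standing upright at the left end of the bench, 130 mm wide, about 60 mm deep, 101 mm high, loose, 0.62 kg. Origin: centre of its underside.
- blower: Bystander, leave alone: dark rubber blower bulb standing upright among the parts, 49 mm in diameter, 90 mm high with a thin nozzle on top, loose, 90 g. Origin: centre of its underside, z up, resting on the bench at the start.

How it is judged:
At the end, for the whole second after the job is handed in: Lenses in different bays of the lens tray (centre within 18 mm of the bay's along both tray axes), packs in different bays of theirs (22 mm), cap within 20 mm of the dish's centre; each underside under 6 mm above its tray's underside, tilt under 0.08 rad, speed under 0.02 m/s (((x of prime in the frame of lens_tray between -0.018 and 0.018 m and y of prime in the frame of lens_tray between 0.029 and 0.065 m and z of prime in the frame of lens_tray between 0 and 0.006 m and x of zoom in the frame of lens_tray between -0.018 and 0.018 m and y of zoom in the frame of lens_tray between -0.065 and -0.029 m and z of zoom in the frame of lens_tray between 0 and 0.006 m) or (x of prime in the frame of lens_tray between -0.018 and 0.018 m and y of prime in the frame of lens_tray between -0.065 and -0.029 m and z of prime in the frame of lens_tray between 0 and 0.006 m and x of zoom in the frame of lens_tray between -0.018 and 0.018 m and y of zoom in the frame of lens_tray between 0.029 and 0.065 m and z of zoom in the frame of lens_tray between 0 and 0.006 m)) and ((x of battery_a in the frame of battery_tray between -0.022 and 0.022 m and y of battery_a in the frame of battery_tray between 0.015 and 0.059 m and z of battery_a in the frame of battery_tray between 0 and 0.006 m and x of battery_b in the frame of battery_tray between -0.022 and 0.022 m and y of battery_b in the frame of battery_tray between -0.059 and -0.015 m and z of battery_b in the frame of battery_tray between 0 and 0.006 m) or (x of battery_a in the frame of battery_tray between -0.022 and 0.022 m and y of battery_a in the frame of battery_tray between -0.059 and -0.015 m and z of battery_a in the frame of battery_tray between 0 and 0.006 m and x of battery_b in the frame of battery_tray between -0.022 and 0.022 m and y of battery_b in the frame of battery_tray between 0.015 and 0.059 m and z of battery_b in the frame of battery_tray between 0 and 0.006 m)) and horizontal distance between cap and dish below 0.02 m and z of cap in the frame of dish between 0 and 0.006 m and angle between each of prime, zoom, battery_a, battery_b, cap's own z axis and vertical below 0.08 rad and linear speed of each of prime, zoom, battery_a, battery_b, cap below 0.02 m/s); the robot touches nothing.
It fails at once if a lens is tipped over (tilted more than 0.5 rad) (angle between any of prime, zoom's own z axis and vertical above 0.5 rad).
It fails at once if the prime lens is dropped (out of the fingers and moving faster than 0.65 m/s, a fall of about 20 mm) (contact force between prime and the fingers below 0.05 N and linear speed of prime above 0.65 m/s).
It fails at once if the zoom lens is dropped (out of the fingers and moving faster than 0.65 m/s, a fall of about 20 mm) (contact force between zoom and the fingers below 0.05 N and linear speed of zoom above 0.65 m/s).
It fails at once if the camera is moved by more than 20 mm (distance of camera from where it was at the start of the episode above 0.02 m).
It fails at once if the blower bulb is moved by more than 20 mm or tipped more than 0.5 rad (distance of blower from where it was at the start of the episode above 0.02 m or angle between blower's own z axis and vertical above 0.5 rad).
It also fails if it takes over 115 s, if anything falls off the work surface, if the arm or the gripper's body presses on something with over 40 N, if the wrist force passes 120 N, or if a joint passes its speed limit or range.

## Working session

There is one attempt and no reset: what is moved stays moved. The work goes in short steps, Python scripts to look and compute and a tool call to move; the robot and the scene stay as the last step left them, time stands still between calls to the robot, and variables do not carry over. Pictures are saved under pics/ and viewed, and the job is handed in when it is done.

Besides the shell and the picture viewer there is one more tool, called by a JSON object that holds its "op" and its "data". jog_arm: Moves the arm, as the interface text tells. Its arguments: {"type":"object","properties":{"moves":{"type":"array"}},"required":["moves"]}

```bash
ls; mkdir -p pics; cat > h.py <<'E'
from station import *
import numpy as np, cv2
from scipy.spatial.transform import Rotation as R
np.set_printoptions(precision=4,suppress=True)
E
python3 - <<'E'
from h import *
s=observe(); print({k:np.round(v,4) for k,v in s.items()})
for n in ["scene","side","wrist"]:
    print(n,camera_info(n))
    im,d=get_image(n); cv2.imwrite(f"pics/{n}0.png",im); np.save(f"{n}0.npy",d)
E
```

```text
pics
{'t': np.float64(0.0), 'qpos': array([-1.4211,  0.3595,  1.5114,  0.    ,  1.2725, -0.1151]), 'qd': array([ 0.0009, -0.0007, -0.0004, -0.0013, -0.0002, -0.0014]), 'joint_efforts': array([ -0.0013, -51.5381, -27.0727,   0.0673,   0.0347,  -0.0001]), 'tool_pos': array([ 0.1569, -0.5784,  0.2218]), 'orientation': array([ 0.9912,  0.132 , -0.    , -0.0009]), 'contact_force': array([ 0.1998, -0.6205,  1.1082]), 'moment': array([ 0.0231, -0.0239,  0.0544]), 'grip_width': np.float64(0.9981)}
scene {'fx': 496.02004804597817, 'fy': 496.02004804597817, 'cx': 322.47003881860473, 'cy': 252.6711169353611, 'distortion': array([-0.0965,  0.    ,  0.    ,  0.    ,  0.    ]), 'origin': array([ 1.2239, -0.1598,  0.8108]), 'attitude': array([0.325 , 0.2237, 0.5291, 0.7512])}
side {'fx': 442.85475161110793, 'fy': 442.85475161110793, 'cx': 318.7149072758112, 'cy': 235.48668888253152, 'distortion': array([-0.0618,  0.    ,  0.    ,  0.    ,  0.    ]), 'origin': array([0.39  , 0.9157, 0.6464]), 'attitude': array([-0.0341,  0.4401,  0.8948, -0.0662])}
wrist {'fx': 397.9966995609336, 'fy': 397.9966995609336, 'cx': 320.93829252970613, 'cy': 246.90613091997804, 'distortion': array([-0.0889,  0.    ,  0.    ,  0.    ,  0.    ]), 'tool_from_camera': array([[ 0.0006,  0.9709,  0.2393,  0.0654],
       [ 1.    , -0.0008,  0.0005,  0.0003],
       [ 0.0007,  0.2393, -0.9709, -0.1619],
       [ 0.    ,  0.    ,  0.    ,  1.    ]])}
```

View pics/scene0.png

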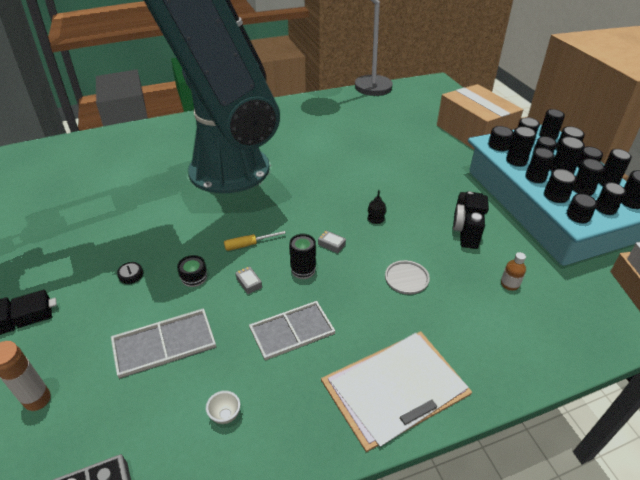

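View pics/side0.png

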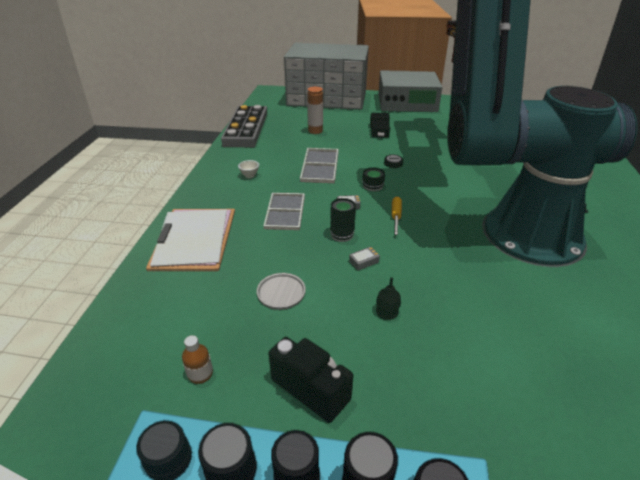

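View pics/wrist0.png

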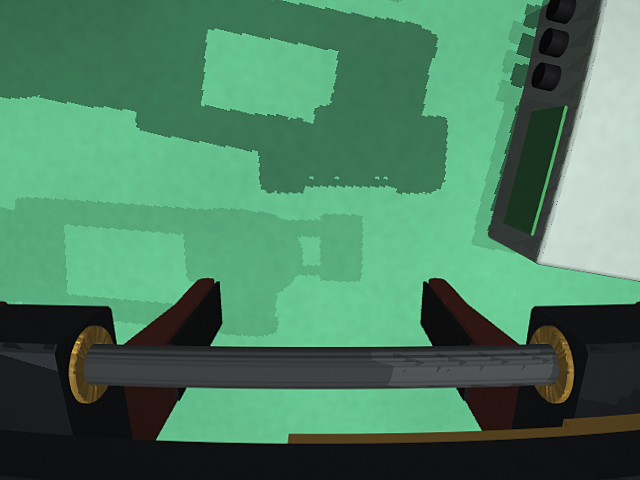

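```bash
cat >> h.py <<'E'
def deproj(name,uv,d,info=None,pose=None):
    c=info or camera_info(name)
    K=np.array([[c['fx'],0,c['cx']],[0,c['fy'],c['cy']],[0,0,1]])
    p=cv2.undistortPoints(np.float64(uv).reshape(-1,1,2),K,c['distortion']).reshape(-1,2)
    X=np.c_[p[:,0]*d,-p[:,1]*d,-d]
    if name=='wrist':
        T=np.array(c['tool_from_camera']); X=X@T[:3,:3].T+T[:3,3]
        s=pose; return X@R.from_quat(s['orientation']).as_matrix().T+s['tool_pos']
    return X@R.from_quat(c['attitude']).as_matrix().T+c['origin']
def cloud(name,mask,depth,pose=None):
    v,u=np.nonzero(mask&(depth>0)); return deproj(name,np.c_[u,v],depth[v,u],pose=pose)
E
python3 - <<'E'
from h import *
for cam in ["scene","side"]:
  im,d=get_image(cam)
  for n in ["prime","zoom","battery_a","cap","lens_tray","battery_tray","dish","camera","blower"]:
    sp=spot_in(cam,n); tr=trace(cam,n)
    for a in sp[:3]: print(cam,n,'spot',round(a['confidence'],2),np.array(a['xyz']))
    for a in tr[:3]:
      if a['confidence']<.3: continue
      P=cloud(cam,a['pixels'],d)
      zt=np.percentile(P[:,2],95); 
      T=P[P[:,2]>zt-.008]
      box=cv2.minAreaRect(np.float32(T[:,:2]*1000))
      cc=cv2.minEnclosingCircle(np.float32(T[:,:2]*1000))
      v,u=np.nonzero(a['pixels'])
      print('   trace',round(a['confidence'],2),len(P),(u.mean().round(),v.mean().round()),'zt',round(zt,4),'rect',np.round(box[0]),np.round(box[1]),round(box[2],1),'circ',np.round(cc[0]),round(cc[1]))
print(observe()['t'])
E
```

```text
scene prime spot 0.72 [ 0.4124 -0.1639  0.036 ]
   trace 0.58 784 (np.float64(192.0), np.float64(270.0)) zt 0.0429 rect [ 403. -166.] [61. 64.] 80.1 circ [ 403. -165.] 33
scene zoom spot 0.86 [0.4847 0.0682 0.0696]
   trace 0.84 1052 (np.float64(302.0), np.float64(255.0)) zt 0.0885 rect [465.  75.] [57. 57.] 16.5 circ [467.  74.] 30
scene battery_a spot 0.88 [ 0.4694 -0.0576  0.0246]
scene battery_a spot 0.85 [0.4112 0.1588 0.0218]
   trace 0.81 397 (np.float64(332.0), np.float64(241.0)) zt 0.0251 rect [405. 167.] [58. 43.] 38.2 circ [405. 166.] 32
   trace 0.64 452 (np.float64(248.0), np.float64(280.0)) zt 0.0246 rect [463. -53.] [62. 38.] 13.6 circ [465. -54.] 33
scene cap spot 0.84 [ 0.3575 -0.3041  0.0166]
scene lens_tray spot 0.64 [ 0.5647 -0.2609  0.006 ]
   trace 0.92 4256 (np.float64(162.0), np.float64(343.0)) zt 0.013 rect [ 566. -254.] [103. 192.] 3.7 circ [ 569. -254.] 106
scene battery_tray spot 0.83 [ 0.6191 -0.006   0.0014]
   trace 0.67 2855 (np.float64(291.0), np.float64(330.0)) zt 0.0113 rect [620.  -1.] [ 93. 154.] 5.6 circ [619.  -3.] 88
scene dish spot 0.83 [0.563
[... 1579 characters left out ...]
7. 202.] 4.4 circ [ 567. -253.] 107
side battery_tray spot 0.85 [0.6148 0.0045 0.0034]
   trace 0.66 1263 (np.float64(284.0), np.float64(211.0)) zt 0.0098 rect [619.  -1.] [ 88. 157.] 5.5 circ [618.  -0.] 87
side dish spot 0.77 [0.5633 0.286  0.0028]
   trace 0.9 1379 (np.float64(281.0), np.float64(291.0)) zt 0.0092 rect [565. 288.] [99. 97.] 75.7 circ [566. 286.] 51
side camera spot 0.89 [0.4571 0.5234 0.0763]
   trace 0.83 4474 (np.float64(311.0), np.float64(377.0)) zt 0.101 rect [473. 510.] [53. 54.] 59.1 circ [473. 509.] 36
side blower spot 0.61 [0.3515 0.3189 0.0417]
   trace 0.6 682 (np.float64(388.0), np.float64(303.0)) zt 0.067 rect [348. 310.] [19. 16.] 11.0 circ [348. 311.] 10
2.05
```

```bash
cat >> h.py <<'E'
def plan(x,y,z,phi,s=None):
    s=s or observe(); M=R.from_quat(s['orientation']); p=M.inv().apply(np.array([x,y,z])-s['tool_pos'])/.03
    Mt=R.from_matrix(np.c_[[np.cos(phi),np.sin(phi),0],[np.sin(phi),-np.cos(phi),0],[0,0,-1]])
    r=np.degrees((M.inv()*Mt).as_rotvec())/8
    print('T',p.round(2),'R',r.round(2),'now',s['tool_pos'].round(4),'phi',np.arctan2(M.as_matrix()[1,0],M.as_matrix()[0,0]).round(3),'t',s['t'])
E
python3 - <<'E'
from h import *
d=np.load('scene0.npy')
uv=[(228,244),(257,240),(285,234)]
print(deproj('scene',uv,np.array([d[v,u] for u,v in uv])))
plan(.465,.075,.17,1.57)
E
```

```text
[[ 0.3418 -0.0713  0.0209]
 [ 0.3284  0.001   0.0005]
 [ 0.3279  0.0723 -0.0014]]
T [ 15.61 -18.36   1.76] R [-0.   -0.   -9.35] now [ 0.157  -0.5791  0.2226] phi 0.265 t 2.05
```

{"op": "jog_arm", "data": {"moves": [{"tx":15.6,"ty":-18.4,"tz":1.8,"rz":-9.35,"gripper":0},{"tx":15.6,"ty":-18.4,"tz":1.8,"rz":-9.35,"gripper":0},{"tx":15.6,"ty":-18.4,"tz":1.8,"rz":-9.35,"gripper":0},{"tx":15.6,"ty":-18.4,"tz":1.8,"rz":-9.35,"gripper":0},{"tx":15.6,"ty":-18.4,"tz":1.8,"rz":-9.35,"gripper":0}]}}

```text
invalid input
```

```bash
python3 -c "
from h import *
plan(.465,.075,.17,1.57)"
```

```text
T [ 15.61 -18.36   1.76] R [-0.   -0.   -9.35] now [ 0.157  -0.5791  0.2226] phi 0.265 t 2.05
```

{"op": "jog_arm", "data": {"moves": [{"tx":15.6,"ty":-18.4,"tz":1.8,"rx":0,"ry":0,"rz":-9.35,"gripper":0},{"tx":15.6,"ty":-18.4,"tz":1.8,"rx":0,"ry":0,"rz":-9.35,"gripper":0},{"tx":15.6,"ty":-18.4,"tz":1.8,"rx":0,"ry":0,"rz":-9.35,"gripper":0},{"tx":15.6,"ty":-18.4,"tz":1.8,"rx":0,"ry":0,"rz":-9.35,"gripper":0},{"tx":15.6,"ty":-18.4,"tz":1.8,"rx":0,"ry":0,"rz":-9.35,"gripper":0}]}}

```text
t: 2.55
tool_pos: [0.2633, -0.3517, 0.2041]
orientation: [0.873, 0.488, 0.0, 0.0]
contact_force: [0.5, -0.2, 0.6]
grip_width: 0.999
```

```bash
python3 -c "
from h import *
plan(.465,.075,.17,1.57)"
```

```text
T [15.64 -1.71  1.13] R [ 0.    0.   -3.94] now [ 0.2633 -0.3517  0.2041] phi 1.02 t 2.55
```

{"op": "jog_arm", "data": {"moves": [{"tx":15.6,"ty":-1.7,"tz":1.1,"rx":0,"ry":0,"rz":-3.94,"gripper":0},{"tx":15.6,"ty":-1.7,"tz":1.1,"rx":0,"ry":0,"rz":-3.94,"gripper":0},{"tx":15.6,"ty":-1.7,"tz":1.1,"rx":0,"ry":0,"rz":-3.94,"gripper":0},{"tx":15.6,"ty":-1.7,"tz":1.1,"rx":0,"ry":0,"rz":-3.94,"gripper":0},{"tx":15.6,"ty":-1.7,"tz":1.1,"rx":0,"ry":0,"rz":-3.94,"gripper":0}]}}

```text
t: 3.05
tool_pos: [0.3714, -0.1268, 0.1869]
orientation: [0.708, 0.706, 0.0, 0.001]
contact_force: [0.2, -1.2, 0.1]
grip_width: 0.997
```

```bash
python3 -c "
from h import *
plan(.465,.075,.17,1.57)"
```

```text
T [6.74 3.09 0.56] R [ 0.01  0.   -0.02] now [ 0.3714 -0.1268  0.1869] phi 1.567 t 3.05
```

{"op": "jog_arm", "data": {"moves": [{"tx":6.7,"ty":3.1,"tz":0.6,"rx":0,"ry":0,"rz":0,"gripper":0},{"tx":6.7,"ty":3.1,"tz":0.6,"rx":0,"ry":0,"rz":0,"gripper":0},{"tx":6.7,"ty":3.1,"tz":0.6,"rx":0,"ry":0,"rz":0,"gripper":0},{"tx":6.7,"ty":3.1,"tz":0.6,"rx":0,"ry":0,"rz":0,"gripper":0},{"tx":6.7,"ty":3.1,"tz":0.6,"rx":0,"ry":0,"rz":0,"gripper":0}]}}

```text
t: 3.55
tool_pos: [0.4666, 0.0755, 0.1686]
orientation: [0.708, 0.706, 0.001, 0.0]
contact_force: [-0.7, 0.0, 0.7]
grip_width: 1.001
```

{"op": "jog_arm", "data": {"moves": [{"tx":0,"ty":0,"tz":0,"rx":0,"ry":0,"rz":0,"gripper":0}]}}

```text
t: 3.65
tool_pos: [0.4662, 0.0745, 0.1685]
orientation: [0.708, 0.706, 0.001, 0.0]
contact_force: [0.4, -0.7, 0.1]
grip_width: 1.0
```

```bash
python3 -c "
from h import *
plan(.465,.075,.02,1.57)
s=observe()
im,d=get_image('wrist'); cv2.imwrite('pics/w1.png',im)
tr=trace('wrist','zoom')
for a in tr[:2]:
  P=cloud('wrist',a['pixels'],d,s); T=P[P[:,2]>.08]; print(a['confidence'],len(P))
  if len(T)>10: print(cv2.minEnclosingCircle(np.float32(T[:,:2]*1000)),np.percentile(T[:,2],[5,50,95]))
"
```

```text
T [ 0.01 -0.05  4.95] R [ 0.01 -0.01 -0.01] now [0.4662 0.0745 0.1685] phi 1.569 t 3.65
0.83 7064
((462.5689697265625, 74.3984603881836), 28.779537200927734) [0.0824 0.0847 0.0881]
```

View pics/w1.png

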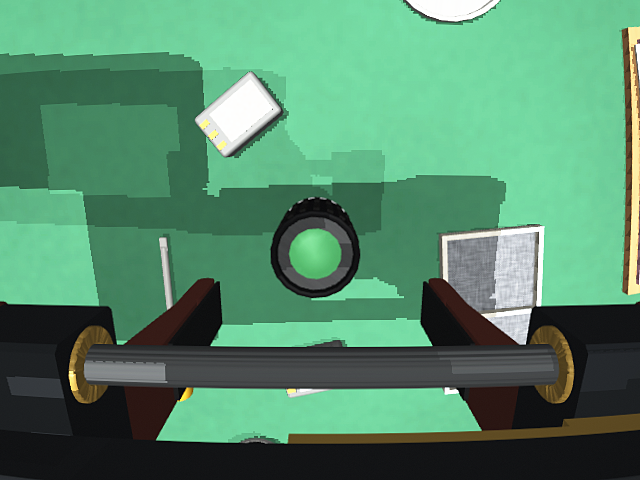

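The wrist view shows the zoom at about (315,250) between the fingers, battery at (240,113), and nothing in the way of the fingers. I'll descend and grip.

{"op": "jog_arm", "data": {"moves": [{"tx":0,"ty":-0.1,"tz":1.6,"rx":0,"ry":0,"rz":0,"gripper":0},{"tx":0,"ty":-0.1,"tz":3.2,"rx":0,"ry":0,"rz":0,"gripper":0},{"tx":0,"ty":-0.1,"tz":4.4,"rx":0,"ry":0,"rz":0,"gripper":0},{"tx":0,"ty":-0.1,"tz":4.95,"rx":0,"ry":0,"rz":0,"gripper":0},{"tx":0,"ty":-0.1,"tz":4.95,"rx":0,"ry":0,"rz":0,"gripper":0}]}}

```text
t: 4.25
tool_pos: [0.4593, 0.0704, 0.0183]
orientation: [0.71, 0.704, -0.002, -0.002]
contact_force: [-0.4, -0.6, 0.2]
grip_width: 1.002
```

{"op": "jog_arm", "data": {"moves": [{"tx":0,"ty":0,"tz":0,"rx":0,"ry":0,"rz":0,"gripper":255},{"tx":0,"ty":0,"tz":0,"rx":0,"ry":0,"rz":0,"gripper":255},{"tx":0,"ty":0,"tz":0,"rx":0,"ry":0,"rz":0,"gripper":255},{"tx":0,"ty":0,"tz":0,"rx":0,"ry":0,"rz":0,"gripper":255},{"tx":0,"ty":0,"tz":0,"rx":0,"ry":0,"rz":0,"gripper":255}]}}

```text
t: 4.75
tool_pos: [0.4626, 0.072, 0.0211]
orientation: [0.709, 0.705, 0.001, 0.001]
contact_force: [-0.9, -0.4, 8.2]
grip_width: 0.656
```

```bash
python3 -c "
from h import *
s=observe();print(s['tool_pos'],s['grip_width']*88)
a=.071;c=np.array([.566,-.254]);print([c+np.array([-np.sin(a),np.cos(a)])*k*.047 for k in(1,-1)])
a=.097;c=np.array([.6195,-.001]);print([c+np.array([-np.sin(a),np.cos(a)])*k*.037 for k in(1,-1)])
"
```

```text
[0.4626 0.072  0.0211] 57.75127337528747
[array([ 0.5627, -0.2071]), array([ 0.5693, -0.3009])]
[array([0.6159, 0.0358]), array([ 0.6231, -0.0378])]
```

{"op": "jog_arm", "data": {"moves": [{"tx":0,"ty":0,"tz":-0.5,"rx":0,"ry":0,"rz":0,"gripper":255},{"tx":0,"ty":0,"tz":-1.5,"rx":0,"ry":0,"rz":0,"gripper":255},{"tx":0,"ty":0,"tz":-2.8,"rx":0,"ry":0,"rz":0,"gripper":255},{"tx":-1.0,"ty":0.3,"tz":-3.3,"rx":0,"ry":0,"rz":0,"gripper":255},{"tx":-2.2,"ty":0.6,"tz":-3.3,"rx":0,"ry":0,"rz":0,"gripper":255}]}}

```text
t: 5.25
tool_pos: [0.4811, 0.0061, 0.1217]
orientation: [0.708, 0.706, 0.002, 0.002]
contact_force: [0.6, 0.1, -4.8]
grip_width: 0.657
```

{"op": "jog_arm", "data": {"moves": [{"tx":-10.3,"ty":3.0,"tz":0,"rx":0,"ry":0,"rz":0,"gripper":255},{"tx":-10.3,"ty":3.0,"tz":0,"rx":0,"ry":0,"rz":0,"gripper":255},{"tx":-10.3,"ty":3.0,"tz":0,"rx":0,"ry":0,"rz":0,"gripper":255},{"tx":-10.3,"ty":3.0,"tz":0,"rx":0,"ry":0,"rz":0,"gripper":255},{"tx":-10.3,"ty":3.0,"tz":0,"rx":0,"ry":0,"rz":0,"gripper":255}]}}

```text
t: 5.75
tool_pos: [0.5476, -0.2361, 0.1187]
orientation: [0.709, 0.705, -0.0, -0.001]
contact_force: [0.9, 0.2, -4.5]
grip_width: 0.655
```

```bash
python3 -c "
from h import *
plan(.569,-.3035,.0245,1.57)"
```

```text
T [-2.25  0.73  3.14] R [-0.01 -0.01 -0.04] now [ 0.5476 -0.2361  0.1187] phi 1.565 t 5.75
```

{"op": "jog_arm", "data": {"moves": [{"tx":-1.4,"ty":0.45,"tz":0,"rx":0,"ry":0,"rz":0,"gripper":255},{"tx":-2.25,"ty":0.73,"tz":0.5,"rx":0,"ry":0,"rz":0,"gripper":255},{"tx":-2.25,"ty":0.73,"tz":1.5,"rx":0,"ry":0,"rz":0,"gripper":255},{"tx":-2.25,"ty":0.73,"tz":2.3,"rx":0,"ry":0,"rz":0,"gripper":255},{"tx":-2.25,"ty":0.73,"tz":2.3,"rx":0,"ry":0,"rz":0,"gripper":255}]}}

```text
t: 6.25
tool_pos: [0.566, -0.3001, 0.0459]
orientation: [0.709, 0.705, -0.001, -0.004]
contact_force: [-0.9, 0.8, -4.4]
grip_width: 0.652
```

```bash
python3 -c "
from h import *
plan(.569,-.3035,.0245,1.57)
im,d=get_image('scene'); cv2.imwrite('pics/s2.png',im)
plan(.569,-.3035,.0245,1.57)
"
```

```text
T [-0.12  0.11  0.71] R [-0.05 -0.04 -0.04] now [ 0.566  -0.3001  0.0459] phi 1.565 t 6.25
T [-0.1   0.06  0.78] R [-0.03 -0.02 -0.04] now [ 0.5674 -0.3007  0.048 ] phi 1.565 t 6.3
```

View pics/s2.png

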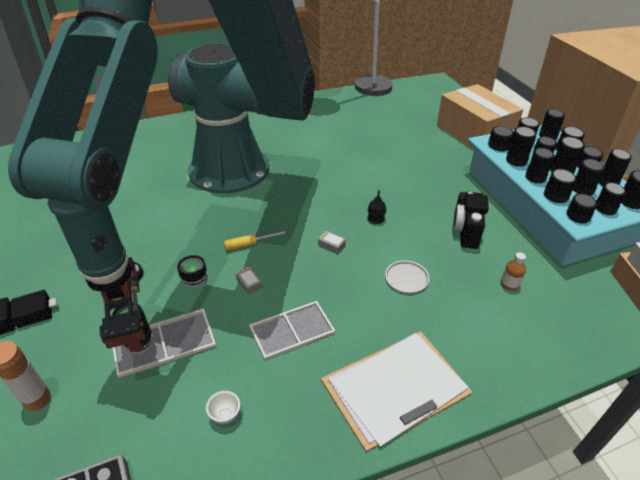

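The gripper is over the far (left) bay at about (130,335) and the zoom is still gripped. I'll lower it slowly.

{"op": "jog_arm", "data": {"moves": [{"tx":-0.1,"ty":0.05,"tz":0.3,"rx":0,"ry":0,"rz":0,"gripper":255},{"tx":-0.1,"ty":0.05,"tz":0.5,"rx":0,"ry":0,"rz":0,"gripper":255},{"tx":-0.1,"ty":0.05,"tz":0.65,"rx":0,"ry":0,"rz":0,"gripper":255},{"tx":-0.1,"ty":0.05,"tz":0.73,"rx":0,"ry":0,"rz":0,"gripper":255},{"tx":-0.1,"ty":0.05,"tz":0.73,"rx":0,"ry":0,"rz":0,"gripper":255}]}}

```text
t: 6.8
tool_pos: [0.5709, -0.305, 0.0281]
orientation: [0.709, 0.705, 0.0, -0.0]
contact_force: [0.6, -0.0, -4.2]
grip_width: 0.662
```

{"op": "jog_arm", "data": {"moves": [{"tx":0,"ty":0,"tz":0,"rx":0,"ry":0,"rz":0,"gripper":255},{"tx":0,"ty":0,"tz":0,"rx":0,"ry":0,"rz":0,"gripper":255}]}}

```text
t: 7.0
tool_pos: [0.5712, -0.3053, 0.0285]
orientation: [0.709, 0.705, 0.0, 0.0]
contact_force: [-0.3, 0.8, -4.8]
grip_width: 0.653
```

```bash
python3 -c "
from h import *
plan(.569,-.3035,.0241,1.57)
"
```

```text
T [ 0.06 -0.07  0.15] R [ 0.    0.   -0.04] now [ 0.5712 -0.3053  0.0285] phi 1.565 t 7.0
```

{"op": "jog_arm", "data": {"moves": [{"tx":0.05,"ty":-0.05,"tz":0.08,"rx":0,"ry":0,"rz":0,"gripper":255},{"tx":0.05,"ty":-0.05,"tz":0.12,"rx":0,"ry":0,"rz":0,"gripper":255},{"tx":0.05,"ty":-0.05,"tz":0.14,"rx":0,"ry":0,"rz":0,"gripper":255},{"tx":0.05,"ty":-0.05,"tz":0.14,"rx":0,"ry":0,"rz":0,"gripper":255},{"tx":0.05,"ty":-0.05,"tz":0.14,"rx":0,"ry":0,"rz":0,"gripper":255}]}}

```text
t: 7.5
tool_pos: [0.5692, -0.3034, 0.0242]
orientation: [0.709, 0.705, -0.0, -0.0]
contact_force: [-2.5, 1.9, 1.3]
grip_width: 0.658
```

Contact (force changed from -4.6 to +1.3 N). Release and lift.

{"op": "jog_arm", "data": {"moves": [{"tx":0,"ty":0,"tz":0,"rx":0,"ry":0,"rz":0,"gripper":0},{"tx":0,"ty":0,"tz":0,"rx":0,"ry":0,"rz":0,"gripper":0},{"tx":0,"ty":0,"tz":0,"rx":0,"ry":0,"rz":0,"gripper":0},{"tx":0,"ty":0,"tz":0,"rx":0,"ry":0,"rz":0,"gripper":0},{"tx":0,"ty":0,"tz":-0.5,"rx":0,"ry":0,"rz":0,"gripper":0}]}}

```text
t: 8.0
tool_pos: [0.5683, -0.3028, 0.0377]
orientation: [0.709, 0.705, -0.0, -0.002]
contact_force: [0.2, 0.2, -0.0]
grip_width: 0.997
```

{"op": "jog_arm", "data": {"moves": [{"tx":0,"ty":0,"tz":-1.0,"rx":0,"ry":0,"rz":0,"gripper":0},{"tx":0,"ty":0,"tz":-2.5,"rx":0,"ry":0,"rz":0,"gripper":0},{"tx":0,"ty":0,"tz":-4.0,"rx":0,"ry":0,"rz":0,"gripper":0},{"tx":0.5,"ty":-0.7,"tz":-4.0,"rx":0,"ry":0,"rz":0,"gripper":0},{"tx":2.0,"ty":-2.0,"tz":-4.0,"rx":0,"ry":0,"rz":0,"gripper":0}]}}

```text
t: 8.5
tool_pos: [0.5193, -0.2539, 0.1625]
orientation: [0.71, 0.704, 0.001, 0.005]
contact_force: [0.2, 0.1, -0.5]
grip_width: 0.998
```

```bash
python3 -c "
from h import *
plan(.403,-.165,.15,1.57)
"
```

```text
T [ 2.94 -3.9   0.37] R [ 0.06  0.04 -0.05] now [ 0.5193 -0.2539  0.1625] phi 1.563 t 8.5
```

{"op": "jog_arm", "data": {"moves": [{"tx":2.94,"ty":-3.88,"tz":0.4,"rx":0,"ry":0,"rz":0,"gripper":0},{"tx":2.94,"ty":-3.88,"tz":0.4,"rx":0,"ry":0,"rz":0,"gripper":0},{"tx":2.94,"ty":-3.88,"tz":0.4,"rx":0,"ry":0,"rz":0,"gripper":0},{"tx":2.94,"ty":-3.88,"tz":0.4,"rx":0,"ry":0,"rz":0,"gripper":0},{"tx":2.94,"ty":-3.88,"tz":0.4,"rx":0,"ry":0,"rz":0,"gripper":0}]}}

```text
t: 9.0
tool_pos: [0.4001, -0.1614, 0.148]
orientation: [0.709, 0.705, 0.0, 0.001]
contact_force: [1.1, -0.8, 0.0]
grip_width: 0.999
```

```bash
python3 -c "
from h import *
s=observe()
im,d=get_image('wrist'); cv2.imwrite('pics/w3.png',im)
for a in trace('wrist','prime')[:2]:
  P=cloud('wrist',a['pixels'],d,s); T=P[P[:,2]>.037]; print(a['confidence'],len(P))
  if len(T)>10: print(cv2.minEnclosingCircle(np.float32(T[:,:2]*1000)),np.percentile(T[:,2],[5,50,95]))
im,d=get_image('scene'); cv2.imwrite('pics/s3.png',im)
for a in trace('scene','zoom')[:2]:
  P=cloud('scene',a['pixels'],d,s); T=P[P[:,2]>.082]; print(a['confidence'],len(P),P[:,2].max())
  if len(T)>10: print(cv2.minEnclosingCircle(np.float32(T[:,:2]*1000)))
plan(.403,-.165,.018,1.57)
"
```

```text
0.73 6149
((401.5826110839844, -165.6160888671875), 30.787092208862305) [0.0372 0.0393 0.0422]
0.57 1468 0.09443491382614888
((570.8782958984375, -301.5393981933594), 31.099163055419922)
T [-0.06  0.01  4.33] R [ 0.02  0.01 -0.04] now [ 0.4023 -0.1632  0.1478] phi 1.565 t 9.2
```

View pics/s3.png

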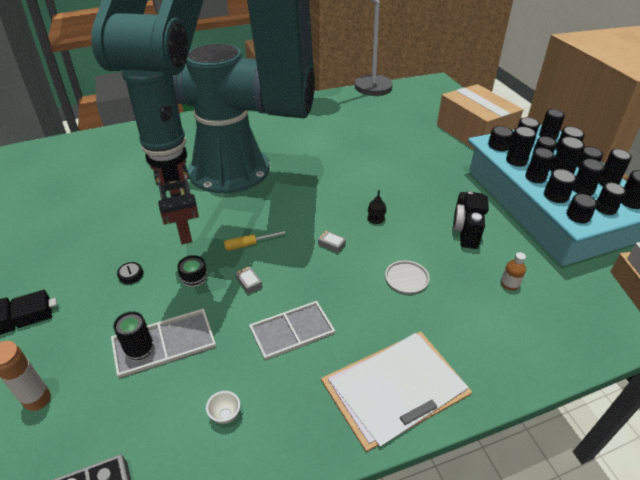

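View pics/w3.png

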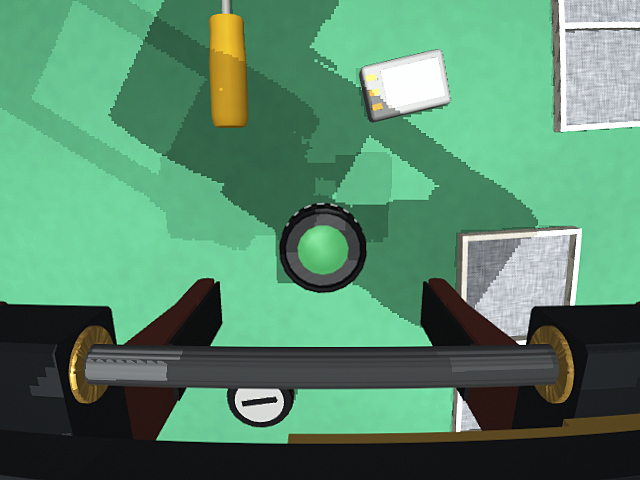

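The zoom stands upright in the left bay at about (133,335) in the scene picture. The prime sits at about (323,250) in the wrist picture, between the fingers. Descending on it now.

{"op": "jog_arm", "data": {"moves": [{"tx":-0.06,"ty":0,"tz":1.6,"rx":0,"ry":0,"rz":0,"gripper":0},{"tx":-0.06,"ty":0,"tz":3.0,"rx":0,"ry":0,"rz":0,"gripper":0},{"tx":-0.06,"ty":0,"tz":4.0,"rx":0,"ry":0,"rz":0,"gripper":0},{"tx":-0.06,"ty":0,"tz":4.33,"rx":0,"ry":0,"rz":0,"gripper":0},{"tx":-0.06,"ty":0,"tz":4.33,"rx":0,"ry":0,"rz":0,"gripper":0}]}}

```text
t: 9.7
tool_pos: [0.4002, -0.1636, 0.016]
orientation: [0.709, 0.705, -0.0, -0.001]
contact_force: [0.3, -0.2, 1.1]
grip_width: 0.998
```

{"op": "jog_arm", "data": {"moves": [{"tx":0,"ty":0,"tz":0,"rx":0,"ry":0,"rz":0,"gripper":0},{"tx":0,"ty":0,"tz":0,"rx":0,"ry":0,"rz":0,"gripper":255},{"tx":0,"ty":0,"tz":0,"rx":0,"ry":0,"rz":0,"gripper":255},{"tx":0,"ty":0,"tz":0,"rx":0,"ry":0,"rz":0,"gripper":255},{"tx":0,"ty":0,"tz":0,"rx":0,"ry":0,"rz":0,"gripper":255}]}}

```text
t: 10.2
tool_pos: [0.4008, -0.1638, 0.0178]
orientation: [0.709, 0.705, 0.0, 0.001]
contact_force: [-0.5, 0.5, 7.0]
grip_width: 0.698
```

```bash
python3 -c "
from h import *
s=observe();print(s['grip_width']*88,s['contact_force'])
plan(.563,-.208,.022,1.57)
"
```

```text
61.410736027902814 [-0.5062  0.4723  6.9853]
T [-1.44  5.41 -0.13] R [ 0.01  0.01 -0.04] now [ 0.4008 -0.1638  0.0178] phi 1.565 t 10.2
```

{"op": "jog_arm", "data": {"moves": [{"tx":0,"ty":0,"tz":-0.5,"rx":0,"ry":0,"rz":0,"gripper":255},{"tx":0,"ty":0,"tz":-1.6,"rx":0,"ry":0,"rz":0,"gripper":255},{"tx":-0.3,"ty":1.0,"tz":-2.0,"rx":0,"ry":0,"rz":0,"gripper":255},{"tx":-0.7,"ty":2.4,"tz":-2.0,"rx":0,"ry":0,"rz":0,"gripper":255},{"tx":-1.0,"ty":3.9,"tz":-2.0,"rx":0,"ry":0,"rz":0,"gripper":255}]}}

```text
t: 10.7
tool_pos: [0.5178, -0.1946, 0.0779]
orientation: [0.709, 0.705, 0.0, 0.0]
contact_force: [1.5, -0.2, -1.8]
grip_width: 0.701
```

```bash
python3 -c "
from h import *
plan(.5627,-.2055,.021,1.57)
"
```

```text
T [-0.35  1.5   1.9 ] R [ 0.    0.   -0.04] now [ 0.5178 -0.1946  0.0779] phi 1.564 t 10.7
```

{"op": "jog_arm", "data": {"moves": [{"tx":-0.2,"ty":1.0,"tz":0,"rx":0,"ry":0,"rz":0,"gripper":255},{"tx":-0.35,"ty":1.5,"tz":0,"rx":0,"ry":0,"rz":0,"gripper":255},{"tx":-0.35,"ty":1.5,"tz":0.8,"rx":0,"ry":0,"rz":0,"gripper":255},{"tx":-0.35,"ty":1.5,"tz":1.5,"rx":0,"ry":0,"rz":0,"gripper":255},{"tx":-0.35,"ty":1.5,"tz":1.5,"rx":0,"ry":0,"rz":0,"gripper":255}]}}

```text
t: 11.2
tool_pos: [0.5592, -0.2035, 0.0292]
orientation: [0.709, 0.705, -0.001, -0.003]
contact_force: [-0.8, -0.1, -1.9]
grip_width: 0.698
```

{"op": "jog_arm", "data": {"moves": [{"tx":0,"ty":0,"tz":0,"rx":0,"ry":0,"rz":0,"gripper":255},{"tx":0,"ty":0,"tz":0,"rx":0,"ry":0,"rz":0,"gripper":255}]}}

```text
t: 11.4
tool_pos: [0.5624, -0.2052, 0.033]
orientation: [0.709, 0.705, 0.0, 0.001]
contact_force: [-0.9, -0.1, -1.7]
grip_width: 0.696
```

```bash
python3 -c "
from h import *
plan(.5627,-.2055,.0208,1.57)
"
```

```text
T [-0.01  0.01  0.41] R [ 0.01  0.   -0.04] now [ 0.5624 -0.2052  0.033 ] phi 1.565 t 11.4
```

{"op": "jog_arm", "data": {"moves": [{"tx":0,"ty":0,"tz":0.2,"rx":0,"ry":0,"rz":0,"gripper":255},{"tx":0,"ty":0,"tz":0.32,"rx":0,"ry":0,"rz":0,"gripper":255},{"tx":0,"ty":0,"tz":0.38,"rx":0,"ry":0,"rz":0,"gripper":255},{"tx":0,"ty":0,"tz":0.4,"rx":0,"ry":0,"rz":0,"gripper":255},{"tx":0,"ty":0,"tz":0.4,"rx":0,"ry":0,"rz":0,"gripper":255}]}}

```text
t: 11.9
tool_pos: [0.5619, -0.2049, 0.0208]
orientation: [0.709, 0.705, 0.0, -0.0]
contact_force: [-2.9, 0.6, 4.3]
grip_width: 0.699
```

{"op": "jog_arm", "data": {"moves": [{"tx":0,"ty":0,"tz":0,"rx":0,"ry":0,"rz":0,"gripper":0},{"tx":0,"ty":0,"tz":0,"rx":0,"ry":0,"rz":0,"gripper":0},{"tx":0,"ty":0,"tz":0,"rx":0,"ry":0,"rz":0,"gripper":0},{"tx":0,"ty":0,"tz":0,"rx":0,"ry":0,"rz":0,"gripper":0},{"tx":0,"ty":0,"tz":-0.7,"rx":0,"ry":0,"rz":0,"gripper":0}]}}

```text
t: 12.4
tool_pos: [0.56, -0.204, 0.039]
orientation: [0.709, 0.705, -0.001, -0.002]
contact_force: [-0.4, 0.5, -0.2]
grip_width: 1.0
```

{"op": "jog_arm", "data": {"moves": [{"tx":0,"ty":0,"tz":-1.2,"rx":0,"ry":0,"rz":0,"gripper":0},{"tx":0,"ty":0,"tz":-2.7,"rx":0,"ry":0,"rz":0,"gripper":0},{"tx":-0.5,"ty":-1.4,"tz":-2.7,"rx":0,"ry":0,"rz":0,"gripper":0},{"tx":-1.2,"ty":-2.8,"tz":-2.7,"rx":0,"ry":0,"rz":0,"gripper":0},{"tx":-1.9,"ty":-4.2,"tz":-2.7,"rx":0,"ry":0,"rz":0,"gripper":0}]}}

```text
t: 12.9
tool_pos: [0.4347, -0.2616, 0.1226]
orientation: [0.709, 0.706, 0.0, 0.001]
contact_force: [0.1, -1.0, -0.2]
grip_width: 1.0
```

```bash
python3 -c "
from h import *
plan(.348,-.303,.12,1.57)
"
```

```text
T [-1.39 -2.88  0.08] R [ 0.01  0.01 -0.02] now [ 0.4347 -0.2616  0.1226] phi 1.567 t 12.9
```

{"op": "jog_arm", "data": {"moves": [{"tx":-1.39,"ty":-2.88,"tz":0.1,"rx":0,"ry":0,"rz":0,"gripper":0},{"tx":-1.39,"ty":-2.88,"tz":0.1,"rx":0,"ry":0,"rz":0,"gripper":0},{"tx":-1.39,"ty":-2.88,"tz":0.1,"rx":0,"ry":0,"rz":0,"gripper":0},{"tx":-1.39,"ty":-2.88,"tz":0.1,"rx":0,"ry":0,"rz":0,"gripper":0}]}}

```text
t: 13.3
tool_pos: [0.3486, -0.303, 0.1193]
orientation: [0.71, 0.704, 0.0, 0.0]
contact_force: [0.8, 0.1, 0.4]
grip_width: 0.996
```

```bash
python3 -c "
from h import *
s=observe()
im,d=get_image('wrist'); cv2.imwrite('pics/w4.png',im)
for a in trace('wrist','cap')[:2]:
  P=cloud('wrist',a['pixels'],d,s); T=P[P[:,2]>.013]; print(a['confidence'],len(P))
  if len(T)>10: print(cv2.minEnclosingCircle(np.float32(T[:,:2]*1000)),np.percentile(T[:,2],[5,50,95]))
plan(.348,-.303,.008,1.57)
"
```

```text
0.71 5263
((346.9630126953125, -302.7257995605469), 28.86631202697754) [0.0164 0.018  0.0193]
T [-0.02 -0.07  3.71] R [ 0.01  0.   -0.04] now [ 0.3501 -0.3025  0.1193] phi 1.565 t 13.4
```

View pics/w4.png

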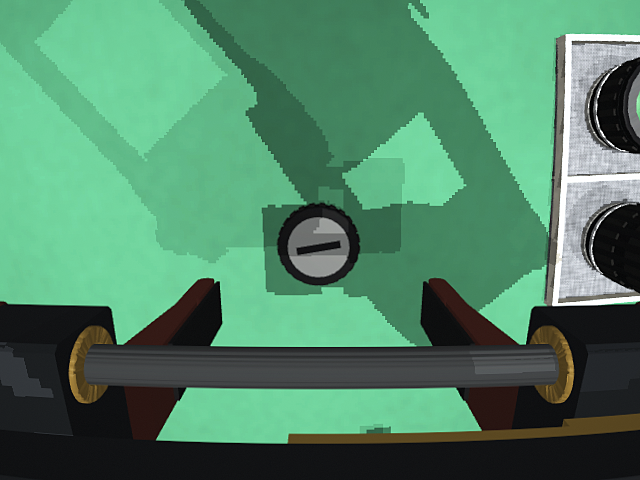

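The cap is at about (318,245), centred between the fingers, and both lenses stand in their tray at the right. Descend and grip.

{"op": "jog_arm", "data": {"moves": [{"tx":0,"ty":-0.07,"tz":1.5,"rx":0,"ry":0,"rz":0,"gripper":0},{"tx":0,"ty":-0.07,"tz":2.9,"rx":0,"ry":0,"rz":0,"gripper":0},{"tx":0,"ty":-0.07,"tz":3.5,"rx":0,"ry":0,"rz":0,"gripper":0},{"tx":0,"ty":-0.07,"tz":3.7,"rx":0,"ry":0,"rz":0,"gripper":0},{"tx":0,"ty":-0.07,"tz":3.7,"rx":0,"ry":0,"rz":0,"gripper":0}]}}

```text
t: 13.9
tool_pos: [0.3477, -0.3017, 0.0075]
orientation: [0.709, 0.706, 0.0, -0.001]
contact_force: [-0.3, -0.2, 0.4]
grip_width: 1.004
```

{"op": "jog_arm", "data": {"moves": [{"tx":0,"ty":0,"tz":0,"rx":0,"ry":0,"rz":0,"gripper":0},{"tx":0,"ty":0,"tz":0,"rx":0,"ry":0,"rz":0,"gripper":255},{"tx":0,"ty":0,"tz":0,"rx":0,"ry":0,"rz":0,"gripper":255},{"tx":0,"ty":0,"tz":0,"rx":0,"ry":0,"rz":0,"gripper":255},{"tx":0,"ty":0,"tz":0,"rx":0,"ry":0,"rz":0,"gripper":255}]}}

```text
t: 14.4
tool_pos: [0.3471, -0.3027, 0.0085]
orientation: [0.709, 0.705, 0.0, 0.0]
contact_force: [0.2, -0.4, -1.0]
grip_width: 0.678
```

```bash
python3 -c "
from h import *
s=observe();print(s['grip_width']*88,s['contact_force'])
plan(.566,.287,.11,1.57)
"
```

```text
59.66860703109829 [ 0.2333 -0.4302 -1.0139]
T [19.7   7.18 -3.39] R [ 0.    0.   -0.04] now [ 0.3471 -0.3027  0.0085] phi 1.565 t 14.4
```

{"op": "jog_arm", "data": {"moves": [{"tx":0,"ty":0,"tz":0,"rx":0,"ry":0,"rz":0,"gripper":255},{"tx":0,"ty":0,"tz":0,"rx":0,"ry":0,"rz":0,"gripper":255},{"tx":0,"ty":0,"tz":-0.5,"rx":0,"ry":0,"rz":0,"gripper":255},{"tx":0,"ty":0,"tz":-1.6,"rx":0,"ry":0,"rz":0,"gripper":255},{"tx":0,"ty":0,"tz":-3.0,"rx":0,"ry":0,"rz":0,"gripper":255}]}}

```text
t: 14.9
tool_pos: [0.3457, -0.3011, 0.0977]
orientation: [0.709, 0.705, 0.0, -0.002]
contact_force: [0.4, -0.7, -1.0]
grip_width: 0.627
```

{"op": "jog_arm", "data": {"moves": [{"tx":19.7,"ty":7.2,"tz":0,"rx":0,"ry":0,"rz":0,"gripper":255},{"tx":19.7,"ty":7.2,"tz":0,"rx":0,"ry":0,"rz":0,"gripper":255},{"tx":19.7,"ty":7.2,"tz":0,"rx":0,"ry":0,"rz":0,"gripper":255},{"tx":19.7,"ty":7.2,"tz":0,"rx":0,"ry":0,"rz":0,"gripper":255},{"tx":19.7,"ty":7.2,"tz":0,"rx":0,"ry":0,"rz":0,"gripper":255}]}}

```text
t: 15.4
tool_pos: [0.4343, -0.0663, 0.0981]
orientation: [0.709, 0.705, 0.0, 0.0]
contact_force: [0.5, -1.1, -0.2]
grip_width: 0.625
```

```bash
python3 -c "
from h import *
plan(.566,.287,.1,1.57)
"
```

```text
T [11.8   4.31 -0.06] R [ 0.   -0.   -0.04] now [ 0.4343 -0.0663  0.0981] phi 1.564 t 15.4
```

{"op": "jog_arm", "data": {"moves": [{"tx":11.8,"ty":4.3,"tz":0,"rx":0,"ry":0,"rz":0,"gripper":255},{"tx":11.8,"ty":4.3,"tz":0,"rx":0,"ry":0,"rz":0,"gripper":255},{"tx":11.8,"ty":4.3,"tz":0,"rx":0,"ry":0,"rz":0,"gripper":255},{"tx":11.8,"ty":4.3,"tz":0,"rx":0,"ry":0,"rz":0,"gripper":255},{"tx":11.8,"ty":4.3,"tz":0,"rx":0,"ry":0,"rz":0,"gripper":255}]}}

```text
t: 15.9
tool_pos: [0.5211, 0.1684, 0.0979]
orientation: [0.709, 0.705, -0.0, -0.0]
contact_force: [0.7, -1.7, -0.3]
grip_width: 0.627
```

```bash
python3 -c "
from h import *
plan(.566,.287,.03,1.57)
"
```

```text
T [3.96 1.48 2.26] R [-0.    0.   -0.03] now [0.5211 0.1684 0.0979] phi 1.565 t 15.9
```

{"op": "jog_arm", "data": {"moves": [{"tx":1.6,"ty":0.6,"tz":0,"rx":0,"ry":0,"rz":0,"gripper":255},{"tx":3.1,"ty":1.15,"tz":0,"rx":0,"ry":0,"rz":0,"gripper":255},{"tx":3.95,"ty":1.48,"tz":0.4,"rx":0,"ry":0,"rz":0,"gripper":255},{"tx":3.95,"ty":1.48,"tz":1.5,"rx":0,"ry":0,"rz":0,"gripper":255},{"tx":3.95,"ty":1.48,"tz":2.2,"rx":0,"ry":0,"rz":0,"gripper":255}]}}

```text
t: 16.4
tool_pos: [0.5655, 0.2856, 0.0302]
orientation: [0.709, 0.706, -0.001, -0.0]
contact_force: [-0.4, -0.5, -1.5]
grip_width: 0.631
```

{"op": "jog_arm", "data": {"moves": [{"tx":0,"ty":0,"tz":0,"rx":0,"ry":0,"rz":0,"gripper":255},{"tx":0,"ty":0,"tz":0,"rx":0,"ry":0,"rz":0,"gripper":255},{"tx":0,"ty":0,"tz":0,"rx":0,"ry":0,"rz":0,"gripper":255}]}}

```text
t: 16.7
tool_pos: [0.5671, 0.2846, 0.0333]
orientation: [0.709, 0.705, 0.001, 0.0]
contact_force: [0.1, 0.4, -0.2]
grip_width: 0.633
```

```bash
python3 -c "
from h import *
plan(.566,.287,.0116,1.57)
im,d=get_image('scene'); cv2.imwrite('pics/s5.png',im[150:400,250:560].repeat(2,0).repeat(2,1))
"
```

```text
T [ 0.08 -0.04  0.72] R [ 0.01 -0.01 -0.04] now [0.5671 0.2846 0.0333] phi 1.564 t 16.7
```

View pics/s5.png

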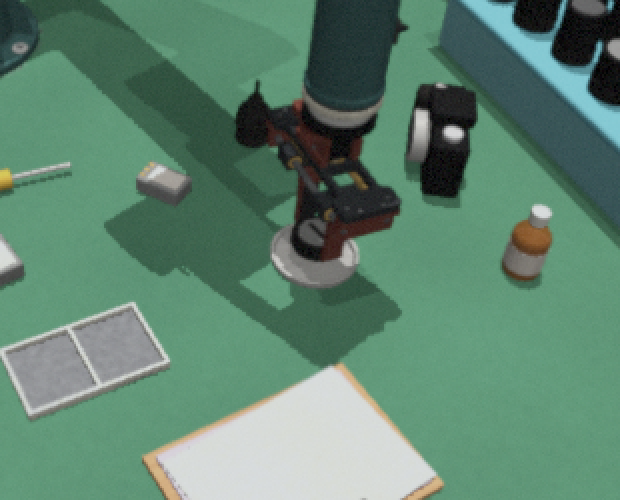

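The cap is held level above the dish, at about (318,240) in the enlarged crop. The blower and camera are clear of the gripper. Lowering.

{"op": "jog_arm", "data": {"moves": [{"tx":0.08,"ty":-0.03,"tz":0.35,"rx":0,"ry":0,"rz":0,"gripper":255},{"tx":0.08,"ty":-0.03,"tz":0.6,"rx":0,"ry":0,"rz":0,"gripper":255},{"tx":0.08,"ty":-0.03,"tz":0.7,"rx":0,"ry":0,"rz":0,"gripper":255},{"tx":0.08,"ty":-0.03,"tz":0.7,"rx":0,"ry":0,"rz":0,"gripper":255},{"tx":0.08,"ty":-0.03,"tz":0.7,"rx":0,"ry":0,"rz":0,"gripper":255}]}}

```text
t: 17.25
tool_pos: [0.5646, 0.2868, 0.0113]
orientation: [0.709, 0.705, -0.001, -0.0]
contact_force: [-2.1, 0.1, 6.0]
grip_width: 0.63
```

{"op": "jog_arm", "data": {"moves": [{"tx":0,"ty":0,"tz":0,"rx":0,"ry":0,"rz":0,"gripper":70},{"tx":0,"ty":0,"tz":0,"rx":0,"ry":0,"rz":0,"gripper":70},{"tx":0,"ty":0,"tz":-0.4,"rx":0,"ry":0,"rz":0,"gripper":70},{"tx":0,"ty":0,"tz":-1.5,"rx":0,"ry":0,"rz":0,"gripper":0},{"tx":0,"ty":0,"tz":-3.0,"rx":0,"ry":0,"rz":0,"gripper":0}]}}

```text
t: 17.75
tool_pos: [0.5636, 0.2862, 0.1005]
orientation: [0.709, 0.705, -0.002, -0.001]
contact_force: [0.1, 0.4, -0.5]
grip_width: 0.873
```

```bash
python3 -c "
from h import *
# battery A: yaw .65 ; jaws along its y -> tool x along its x
plan(.4045,.167,.1,.65)
plan(.4045,.167,.1,.65+np.pi)
"
```

```text
T [-4.   -5.28  0.05] R [-0.02  0.03  6.55] now [0.5636 0.2862 0.1005] phi 1.565 t 17.75
T [-4.   -5.28  0.05] R [ -0.03  -0.03 -15.95] now [0.5636 0.2862 0.1005] phi 1.565 t 17.75
```

{"op": "jog_arm", "data": {"moves": [{"tx":-4.0,"ty":-5.3,"tz":-0.5,"rx":0,"ry":0,"rz":6.55,"gripper":0},{"tx":-4.0,"ty":-5.3,"tz":-0.5,"rx":0,"ry":0,"rz":6.55,"gripper":0},{"tx":-4.0,"ty":-5.3,"tz":-0.5,"rx":0,"ry":0,"rz":6.55,"gripper":0},{"tx":-4.0,"ty":-5.3,"tz":-0.5,"rx":0,"ry":0,"rz":6.55,"gripper":0},{"tx":-4.0,"ty":-5.3,"tz":-0.5,"rx":0,"ry":0,"rz":6.55,"gripper":0}]}}

```text
t: 18.25
tool_pos: [0.3971, 0.1646, 0.1159]
orientation: [0.919, 0.393, -0.004, -0.0]
contact_force: [0.8, -0.5, -0.1]
grip_width: 0.999
```

```bash
python3 -c "
from h import *
plan(.4045,.167,.12,.65)
"
```

```text
T [ 0.23  0.12 -0.14] R [-0.03  0.05  1.13] now [0.3971 0.1646 0.1159] phi 0.808 t 18.25
```

{"op": "jog_arm", "data": {"moves": [{"tx":0.1,"ty":0.1,"tz":0,"rx":0,"ry":0,"rz":1.1,"gripper":0},{"tx":0.1,"ty":0.1,"tz":0,"rx":0,"ry":0,"rz":1.1,"gripper":0},{"tx":0.1,"ty":0.1,"tz":0,"rx":0,"ry":0,"rz":1.1,"gripper":0}]}}

```text
t: 18.55
tool_pos: [0.4103, 0.1681, 0.1167]
orientation: [0.945, 0.326, 0.001, -0.0]
contact_force: [-0.1, 1.0, 0.4]
grip_width: 1.003
```

```bash
python3 -c "
from h import *
s=observe()
im,d=get_image('wrist'); cv2.imwrite('pics/w6.png',im)
for a in trace('wrist','battery_a')[:2]:
  P=cloud('wrist',a['pixels'],d,s); T=P[P[:,2]>.015]; print(a['confidence'],len(P))
  if len(T)>10: print(cv2.minAreaRect(np.float32(T[:,:2]*1000)),np.percentile(T[:,2],[5,50,95]))
plan(.4045,.167,.01,.65)
"
```

```text
0.85 4812
((404.0138854980469, 166.12648010253906), (58.43598937988281, 38.070125579833984), 37.64078903198242) [0.0199 0.0218 0.023 ]
T [-0.17 -0.08  3.54] R [ 0.  -0.   0.1] now [0.41   0.1682 0.1163] phi 0.664 t 18.65
```

View pics/w6.png

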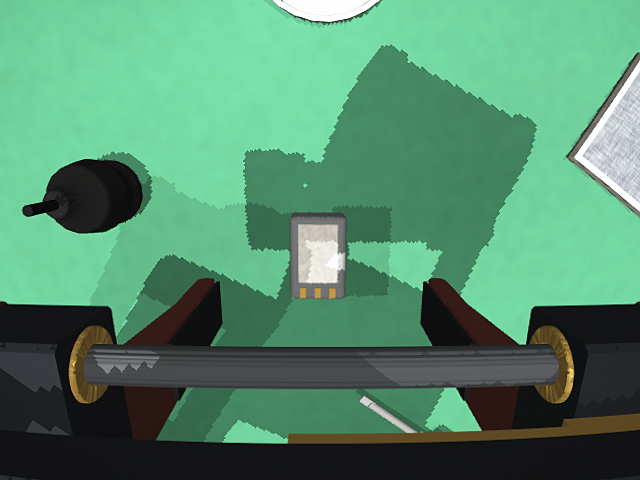

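Battery A is at about (318,255), square between the fingers, with the blower at (95,195) well clear. Descending.

{"op": "jog_arm", "data": {"moves": [{"tx":-0.2,"ty":-0.07,"tz":1.0,"rx":0,"ry":0,"rz":0.05,"gripper":0},{"tx":-0.2,"ty":-0.07,"tz":2.4,"rx":0,"ry":0,"rz":0.05,"gripper":0},{"tx":-0.2,"ty":-0.07,"tz":3.3,"rx":0,"ry":0,"rz":0.05,"gripper":0},{"tx":-0.2,"ty":-0.07,"tz":3.57,"rx":0,"ry":0,"rz":0.05,"gripper":0},{"tx":-0.2,"ty":-0.07,"tz":3.57,"rx":0,"ry":0,"rz":0.05,"gripper":0}]}}

```text
t: 19.15
tool_pos: [0.4029, 0.1659, 0.0082]
orientation: [0.947, 0.322, -0.001, -0.0]
contact_force: [0.4, 0.9, 1.2]
grip_width: 1.004
```

{"op": "jog_arm", "data": {"moves": [{"tx":0,"ty":0,"tz":0,"rx":0,"ry":0,"rz":0,"gripper":255},{"tx":0,"ty":0,"tz":0,"rx":0,"ry":0,"rz":0,"gripper":255},{"tx":0,"ty":0,"tz":0,"rx":0,"ry":0,"rz":0,"gripper":255},{"tx":0,"ty":0,"tz":0,"rx":0,"ry":0,"rz":0,"gripper":255},{"tx":0,"ty":0,"tz":0,"rx":0,"ry":0,"rz":0,"gripper":255}]}}

```text
t: 19.65
tool_pos: [0.4041, 0.1661, 0.0095]
orientation: [0.947, 0.321, 0.001, -0.0]
contact_force: [0.8, 0.7, 0.3]
grip_width: 0.586
```

{"op": "jog_arm", "data": {"moves": [{"tx":0,"ty":0,"tz":0,"rx":0,"ry":0,"rz":0,"gripper":255},{"tx":0,"ty":0,"tz":0,"rx":0,"ry":0,"rz":0,"gripper":255}]}}

```text
t: 19.85
tool_pos: [0.4039, 0.166, 0.0091]
orientation: [0.947, 0.321, 0.0, -0.0]
contact_force: [-1.2, -0.6, 3.3]
grip_width: 0.428
```

```bash
python3 -c "
from h import *
s=observe();print(s['grip_width']*88,s['contact_force'])
plan(.616,.036,.08,.097)
"
```

```text
37.661686924650816 [-1.1733 -0.5882  3.3334]
T [ 2.97  7.74 -2.36] R [-0.   -0.    3.99] now [0.4039 0.166  0.0091] phi 0.654 t 19.85
```

{"op": "jog_arm", "data": {"moves": [{"tx":0,"ty":0,"tz":-0.6,"rx":0,"ry":0,"rz":0,"gripper":255},{"tx":0,"ty":0,"tz":-2.0,"rx":0,"ry":0,"rz":0,"gripper":255},{"tx":0.5,"ty":1.3,"tz":-2.3,"rx":0,"ry":0,"rz":0.8,"gripper":255},{"tx":1.0,"ty":2.7,"tz":-2.3,"rx":0,"ry":0,"rz":1.7,"gripper":255},{"tx":1.6,"ty":4.2,"tz":-2.3,"rx":0,"ry":0,"rz":2.6,"gripper":255}]}}

```text
t: 20.35
tool_pos: [0.5193, 0.0946, 0.0787]
orientation: [0.99, 0.143, 0.0, -0.0]
contact_force: [-0.1, 0.6, -1.4]
grip_width: 0.43
```

```bash
python3 -c "
from h import *
plan(.616,.036,.03,.097)
"
```

```text
T [2.54 2.79 1.63] R [-0.   -0.    1.36] now [0.5193 0.0946 0.0787] phi 0.287 t 20.35
```

{"op": "jog_arm", "data": {"moves": [{"tx":1.1,"ty":1.2,"tz":0,"rx":0,"ry":0,"rz":0.7,"gripper":255},{"tx":2.0,"ty":2.3,"tz":0,"rx":0,"ry":0,"rz":1.36,"gripper":255},{"tx":2.54,"ty":2.79,"tz":0.2,"rx":0,"ry":0,"rz":1.36,"gripper":255},{"tx":2.54,"ty":2.79,"tz":1.3,"rx":0,"ry":0,"rz":1.36,"gripper":255},{"tx":2.54,"ty":2.79,"tz":1.63,"rx":0,"ry":0,"rz":1.36,"gripper":255}]}}

```text
t: 20.85
tool_pos: [0.6138, 0.0364, 0.0262]
orientation: [0.999, 0.05, -0.002, -0.0]
contact_force: [-1.5, 0.2, -1.2]
grip_width: 0.428
```

{"op": "jog_arm", "data": {"moves": [{"tx":0,"ty":0,"tz":0,"rx":0,"ry":0,"rz":0,"gripper":255},{"tx":0,"ty":0,"tz":0,"rx":0,"ry":0,"rz":0,"gripper":255}]}}

```text
t: 21.05
tool_pos: [0.6148, 0.0373, 0.0292]
orientation: [0.999, 0.051, -0.001, -0.0]
contact_force: [0.4, -0.1, -0.4]
grip_width: 0.43
```

```bash
python3 -c "
from h import *
plan(.616,.036,.0122,.097)
"
```

```text
T [0.04 0.05 0.57] R [-0.    0.01  0.04] now [0.6148 0.0373 0.0292] phi 0.102 t 21.05
```

{"op": "jog_arm", "data": {"moves": [{"tx":0.04,"ty":0.05,"tz":0.3,"rx":0,"ry":0,"rz":0,"gripper":255},{"tx":0.04,"ty":0.05,"tz":0.5,"rx":0,"ry":0,"rz":0,"gripper":255},{"tx":0.04,"ty":0.05,"tz":0.58,"rx":0,"ry":0,"rz":0,"gripper":255},{"tx":0.04,"ty":0.05,"tz":0.58,"rx":0,"ry":0,"rz":0,"gripper":255},{"tx":0.04,"ty":0.05,"tz":0.58,"rx":0,"ry":0,"rz":0,"gripper":255}]}}

```text
t: 21.55
tool_pos: [0.6168, 0.0357, 0.0122]
orientation: [0.999, 0.051, -0.0, -0.0]
contact_force: [-1.5, -0.8, 4.9]
grip_width: 0.431
```

{"op": "jog_arm", "data": {"moves": [{"tx":0,"ty":0,"tz":0,"rx":0,"ry":0,"rz":0,"gripper":95},{"tx":0,"ty":0,"tz":0,"rx":0,"ry":0,"rz":0,"gripper":95},{"tx":0,"ty":0,"tz":-0.5,"rx":0,"ry":0,"rz":0,"gripper":95},{"tx":0,"ty":0,"tz":-2.0,"rx":0,"ry":0,"rz":0,"gripper":0},{"tx":0,"ty":0,"tz":-3.5,"rx":0,"ry":0,"rz":0,"gripper":0}]}}

```text
t: 22.05
tool_pos: [0.616, 0.0355, 0.1177]
orientation: [0.999, 0.051, -0.001, -0.0]
contact_force: [1.4, -0.5, 0.8]
grip_width: 0.77
```

```bash
python3 -c "
from h import *
plan(.464,-.0535,.12,.24)
"
```

```text
T [-5.34  2.44 -0.07] R [-0.    0.02 -0.99] now [0.616  0.0355 0.1177] phi 0.101 t 22.05
```

{"op": "jog_arm", "data": {"moves": [{"tx":-5.34,"ty":2.44,"tz":0,"rx":0,"ry":0,"rz":-1.0,"gripper":0},{"tx":-5.34,"ty":2.44,"tz":0,"rx":0,"ry":0,"rz":-1.0,"gripper":0},{"tx":-5.34,"ty":2.44,"tz":0,"rx":0,"ry":0,"rz":-1.0,"gripper":0},{"tx":-5.34,"ty":2.44,"tz":0,"rx":0,"ry":0,"rz":-1.0,"gripper":0},{"tx":-5.34,"ty":2.44,"tz":0,"rx":0,"ry":0,"rz":-1.0,"gripper":0}]}}

```text
t: 22.55
tool_pos: [0.4613, -0.0543, 0.1173]
orientation: [0.993, 0.119, -0.001, -0.0]
contact_force: [-0.0, -0.8, 0.6]
grip_width: 1.001
```

```bash
python3 -c "
from h import *
s=observe()
im,d=get_image('wrist'); cv2.imwrite('pics/w7.png',im)
for a in trace('wrist','battery_b')[:2]:
  P=cloud('wrist',a['pixels'],d,s); T=P[P[:,2]>.015]; print(a['confidence'],len(P))
  if len(T)>10: print(cv2.minAreaRect(np.float32(T[:,:2]*1000)),np.percentile(T[:,2],[5,50,95]))
plan(.464,-.0535,.009,.24)
"
```

```text
0.96 1643
((592.3779296875, 31.74254035949707), (14.313277244567871, 38.532108306884766), 15.546976089477539) [0.0171 0.0244 0.0262]
0.78 4773
((460.84136962890625, -51.86320877075195), (58.24284362792969, 38.198333740234375), 13.402924537658691) [0.02   0.0218 0.023 ]
T [-0.07 -0.03  3.62] R [ 0.01 -0.02 -0.  ] now [ 0.4659 -0.0538  0.1177] phi 0.24 t 22.65
```

View pics/w7.png

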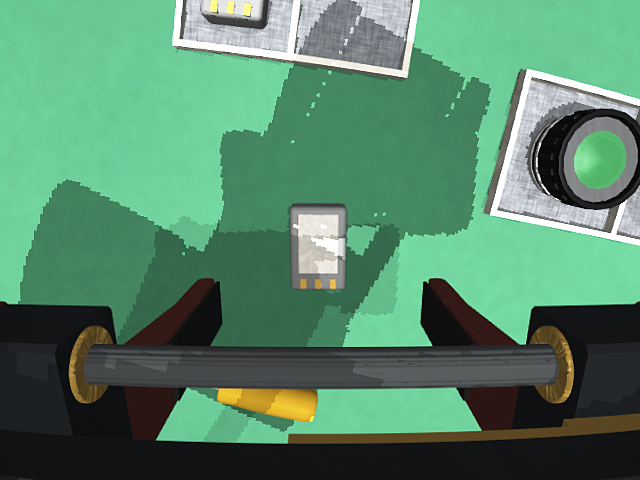

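Battery B is at about (318,248), aligned between the fingers. Battery A lies in the upper-left bay and the prime stands in its bay at the right. Descending.

{"op": "jog_arm", "data": {"moves": [{"tx":-0.1,"ty":-0.05,"tz":1.0,"rx":0,"ry":0,"rz":0,"gripper":0},{"tx":-0.1,"ty":-0.05,"tz":2.4,"rx":0,"ry":0,"rz":0,"gripper":0},{"tx":-0.1,"ty":-0.05,"tz":3.3,"rx":0,"ry":0,"rz":0,"gripper":0},{"tx":-0.1,"ty":-0.05,"tz":3.61,"rx":0,"ry":0,"rz":0,"gripper":0},{"tx":-0.1,"ty":-0.05,"tz":3.61,"rx":0,"ry":0,"rz":0,"gripper":0}]}}

```text
t: 23.15
tool_pos: [0.4623, -0.0522, 0.0075]
orientation: [0.993, 0.121, -0.001, -0.0]
contact_force: [0.1, 0.2, 0.4]
grip_width: 0.999
```

{"op": "jog_arm", "data": {"moves": [{"tx":0,"ty":0,"tz":0,"rx":0,"ry":0,"rz":0,"gripper":255},{"tx":0,"ty":0,"tz":0,"rx":0,"ry":0,"rz":0,"gripper":255},{"tx":0,"ty":0,"tz":0,"rx":0,"ry":0,"rz":0,"gripper":255},{"tx":0,"ty":0,"tz":0,"rx":0,"ry":0,"rz":0,"gripper":255},{"tx":0,"ty":0,"tz":0,"rx":0,"ry":0,"rz":0,"gripper":255}]}}

```text
t: 23.65
tool_pos: [0.462, -0.0529, 0.0089]
orientation: [0.993, 0.12, 0.001, 0.0]
contact_force: [-0.4, -0.5, 0.7]
grip_width: 0.585
```

{"op": "jog_arm", "data": {"moves": [{"tx":0,"ty":0,"tz":0,"rx":0,"ry":0,"rz":0,"gripper":255},{"tx":0,"ty":0,"tz":0,"rx":0,"ry":0,"rz":0,"gripper":255},{"tx":0,"ty":0,"tz":0,"rx":0,"ry":0,"rz":0,"gripper":255}]}}

```text
t: 23.95
tool_pos: [0.4617, -0.0528, 0.0085]
orientation: [0.993, 0.12, 0.0, -0.0]
contact_force: [-0.8, -0.5, 4.1]
grip_width: 0.429
```

```bash
python3 -c "
from h import *
s=observe();print(s['grip_width']*88,s['contact_force'])
plan(.623,-.038,.08,.097)
"
```

```text
37.7274797990264 [-0.8408 -0.5487  4.1319]
T [ 5.34  0.8  -2.38] R [-0.   -0.    1.03] now [ 0.4617 -0.0528  0.0085] phi 0.241 t 23.95
```

{"op": "jog_arm", "data": {"moves": [{"tx":0,"ty":0,"tz":-0.6,"rx":0,"ry":0,"rz":0,"gripper":255},{"tx":0,"ty":0,"tz":-2.0,"rx":0,"ry":0,"rz":0,"gripper":255},{"tx":1.3,"ty":0.2,"tz":-2.3,"rx":0,"ry":0,"rz":0.3,"gripper":255},{"tx":2.7,"ty":0.4,"tz":-2.3,"rx":0,"ry":0,"rz":0.7,"gripper":255},{"tx":4.2,"ty":0.6,"tz":-2.3,"rx":0,"ry":0,"rz":1.0,"gripper":255}]}}

```text
t: 24.45
tool_pos: [0.5895, -0.0401, 0.0782]
orientation: [0.999, 0.049, 0.0, 0.0]
contact_force: [-0.3, 0.6, -0.8]
grip_width: 0.431
```

```bash
python3 -c "
from h import *
plan(.623,-.038,.03,.097)
"
```

```text
T [1.12 0.04 1.61] R [ 0.   -0.    0.01] now [ 0.5895 -0.0401  0.0782] phi 0.099 t 24.45
```

{"op": "jog_arm", "data": {"moves": [{"tx":0.8,"ty":0.04,"tz":0,"rx":0,"ry":0,"rz":0,"gripper":255},{"tx":1.12,"ty":0.04,"tz":0.3,"rx":0,"ry":0,"rz":0,"gripper":255},{"tx":1.12,"ty":0.04,"tz":1.2,"rx":0,"ry":0,"rz":0,"gripper":255},{"tx":1.12,"ty":0.04,"tz":1.6,"rx":0,"ry":0,"rz":0,"gripper":255},{"tx":1.12,"ty":0.04,"tz":1.6,"rx":0,"ry":0,"rz":0,"gripper":255}]}}

```text
t: 24.95
tool_pos: [0.6181, -0.0375, 0.0266]
orientation: [0.999, 0.051, -0.003, -0.001]
contact_force: [-0.4, -0.8, -0.2]
grip_width: 0.427
```

{"op": "jog_arm", "data": {"moves": [{"tx":0,"ty":0,"tz":0,"rx":0,"ry":0,"rz":0,"gripper":255},{"tx":0,"ty":0,"tz":0,"rx":0,"ry":0,"rz":0,"gripper":255}]}}

```text
t: 25.15
tool_pos: [0.622, -0.0381, 0.0302]
orientation: [0.999, 0.051, 0.0, 0.0]
contact_force: [-0.0, 0.9, -1.0]
grip_width: 0.429
```

```bash
python3 -c "
from h import *
plan(.623,-.038,.0118,.097)
"
```

```text
T [ 0.03 -0.    0.61] R [ 0.   -0.01  0.03] now [ 0.622  -0.0381  0.0302] phi 0.101 t 25.15
```

{"op": "jog_arm", "data": {"moves": [{"tx":0.03,"ty":0,"tz":0.3,"rx":0,"ry":0,"rz":0,"gripper":255},{"tx":0.03,"ty":0,"tz":0.5,"rx":0,"ry":0,"rz":0,"gripper":255},{"tx":0.03,"ty":0,"tz":0.61,"rx":0,"ry":0,"rz":0,"gripper":255},{"tx":0.03,"ty":0,"tz":0.61,"rx":0,"ry":0,"rz":0,"gripper":255},{"tx":0.03,"ty":0,"tz":0.61,"rx":0,"ry":0,"rz":0,"gripper":255}]}}

```text
t: 25.65
tool_pos: [0.6225, -0.0378, 0.0115]
orientation: [0.999, 0.051, -0.0, -0.0]
contact_force: [-2.1, 0.7, 5.6]
grip_width: 0.432
```

{"op": "jog_arm", "data": {"moves": [{"tx":0,"ty":0,"tz":0,"rx":0,"ry":0,"rz":0,"gripper":95},{"tx":0,"ty":0,"tz":0,"rx":0,"ry":0,"rz":0,"gripper":95},{"tx":0,"ty":0,"tz":-0.5,"rx":0,"ry":0,"rz":0,"gripper":95},{"tx":0,"ty":0,"tz":-2.0,"rx":0,"ry":0,"rz":0,"gripper":95},{"tx":0,"ty":0,"tz":-3.5,"rx":0,"ry":0,"rz":0,"gripper":95}]}}

```text
t: 26.15
tool_pos: [0.6219, -0.0377, 0.1171]
orientation: [0.999, 0.051, -0.001, -0.0]
contact_force: [0.9, -0.5, -0.5]
grip_width: 0.624
```

{"op": "jog_arm", "data": {"moves": [{"tx":-1.5,"ty":0,"tz":-2.0,"rx":0,"ry":0,"rz":0,"gripper":95},{"tx":-3.0,"ty":0,"tz":-3.0,"rx":0,"ry":0,"rz":0,"gripper":95},{"tx":-5.0,"ty":0,"tz":-3.0,"rx":0,"ry":0,"rz":0,"gripper":95},{"tx":-5.0,"ty":0,"tz":-3.0,"rx":0,"ry":0,"rz":0,"gripper":95},{"tx":-5.0,"ty":0,"tz":-3.0,"rx":0,"ry":0,"rz":0,"gripper":95}]}}

```text
t: 26.65
tool_pos: [0.4694, -0.0528, 0.2078]
orientation: [0.999, 0.05, -0.0, 0.0]
contact_force: [-0.1, 0.6, -0.3]
grip_width: 0.628
```

```bash
python3 - <<'E'
from h import *
for cam in ["scene","side"]:
  im,d=get_image(cam); cv2.imwrite(f'pics/{cam}9.png',im)
  for n in ["prime","zoom","battery_a","cap","lens_tray","battery_tray","dish","camera","blower"]:
    for a in trace(cam,n)[:3]:
      if a['confidence']<.3: continue
      P=cloud(cam,a['pixels'],d)
      if len(P)<10: continue
      zt=np.percentile(P[:,2],95); T=P[P[:,2]>zt-.006]
      box=cv2.minAreaRect(np.float32(T[:,:2]*1000)); cc=cv2.minEnclosingCircle(np.float32(T[:,:2]*1000))
      print(cam,n,round(a['confidence'],2),'zt',round(zt,4),'rect',np.round(box[0]),np.round(box[1]),round(box[2],1),'circ',np.round(cc[0]),round(cc[1]))
print(observe()['t'])
E
```

```text
scene prime 0.61 zt 0.0461 rect [ 564. -207.] [60. 59.] 33.0 circ [ 563. -205.] 32
scene zoom 0.95 zt 0.0913 rect [ 572. -301.] [56. 56.] 17.4 circ [ 572. -301.] 29
scene zoom 0.69 zt 0.0134 rect [ 566. -254.] [104. 192.] 3.5 circ [ 568. -254.] 106
scene battery_a 0.9 zt 0.0278 rect [619.  36.] [59. 38.] 6.7 circ [619.  34.] 32
scene battery_a 0.8 zt 0.0278 rect [624. -39.] [60. 38.] 5.5 circ [624. -39.] 33
scene cap 0.64 zt 0.0245 rect [570. 285.] [54. 51.] 62.8 circ [568. 285.] 28
scene lens_tray 0.6 zt 0.0133 rect [ 566. -254.] [104. 191.] 3.5 circ [ 568. -254.] 106
scene battery_tray 0.57 zt 0.0118 rect [620.  -2.] [ 92. 154.] 5.3 circ [621.  -3.] 86
scene dish 0.82 zt 0.0129 rect [566. 286.] [ 97. 100.] 52.5 circ [567. 287.] 51
scene camera 0.71 zt 0.1021 rect [476. 507.] [52. 57.] 58.7 circ [475. 505.] 35
scene blower 0.97 zt 0.0666 rect [355. 305.] [17. 11.] 68.5 circ [353. 306.] 9
side prime 0.74 zt 0.0444 rect [ 562. -205.] [58. 63.] 10.3 circ [ 562. -205.] 34
side zoom 0.92 zt 0.0904 rect [ 571. -299.] [53. 60.] 14.1 circ [ 570. -300.] 31
side battery_a 0.67 zt 0.0256 rect [617.  37.] [57. 42.] 3.6 circ [617.  37.] 32
side battery_a 0.65 zt 0.0261 rect [621. -37.] [58. 40.] 7.3 circ [621. -35.] 31
side cap 0.66 zt 0.022 rect [565. 287.] [57. 55.] 81.7 circ [564. 287.] 29
side lens_tray 0.68 zt 0.0126 rect [ 565. -254.] [ 98. 198.] 3.7 circ [ 566. -252.] 108
side battery_tray 0.74 zt 0.0101 rect [618.   1.] [ 88. 158.] 6.1 circ [619.  -0.] 88
side dish 0.88 zt 0.0099 rect [566. 286.] [ 97. 100.] 7.9 circ [565. 286.] 51
side camera 0.62 zt 0.1011 rect [473. 510.] [53. 54.] 58.0 circ [473. 509.] 35
side blower 0.73 zt 0.0676 rect [349. 310.] [16. 17.] 20.8 circ [350. 310.] 10
27.65
```

View pics/scene9.png

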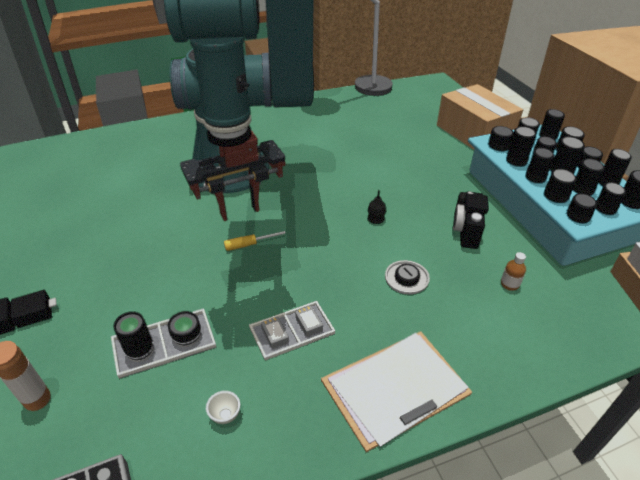

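View pics/side9.png

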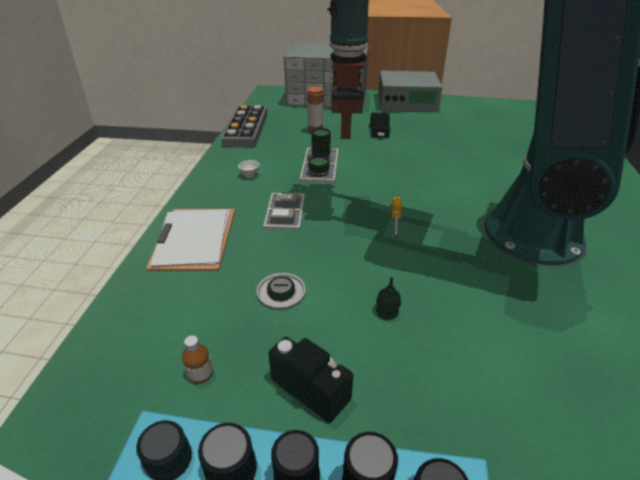

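Both pictures show every part in place. In the scene view the lenses are at (133,335) and (184,327), the packs at (275,332) and (310,320), and the cap at (407,274) in the dish. The blower and camera haven't moved. The top heights (91, 45, 25, 22 mm) match parts sitting on the floors.

```bash
python3 -c "
from h import *
print(job_done())"
```

```text
the job is handed in; nothing more can be done
None
```

All five parts are in their trays and I handed the job in after about 27.7 s on the robot's clock; no verdict was reported. The zoom is in the -y bay and the prime in the +y bay of the lens tray. Battery_a is in the +y bay and battery_b in the -y bay of the battery tray, and the cap is in the dish. I lowered each part until the wrist force showed contact, then released it.

- **Positions:** the last scene and side pictures put every part within about 4 mm of its bay or dish centre. Top heights were about 91 mm (zoom), 45 mm (prime), 26–28 mm (packs) and 22–25 mm (cap), so everything sits on its floor. The scene camera read 1–3 mm high, as it also did for the tray rims.
- **Left alone:** the side camera shows the camera and blower where they started (within 2 mm). The scene camera's blower reading changed by about 5 mm, but the side camera doesn't show this and the gripper never came near it, so I take it as noise.
- **Misses:** the networks gave a few wrong labels (for example the lens tray reported as "zoom"), which I rejected against the pictures. My first move call was refused because every row needs all its fields; nothing moved.

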